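# Open the starter box and reset its tripped breaker

## Task

The breaker inside the blue-green motor starter box has tripped. Turn the two turn buttons beside its sloping cover well aside, lift the cover out by its handle and lay it gently, handle up, in the middle of the green rubber mat; then push the breaker's blue toggle all the way up and leave the box open. Leave the tools and other things lying about where they are.

Things in the scene. Friction and masses are not known exactly. Their poses are not given: they have to be found in the camera images.
- starter_box: Blue-green motor starter box fixed to the bench, 204 mm wide (y), 168 deep (x), 122 high. Origin: on the bench, mid-width, 84 mm behind its 55 mm high front wall; x to its rear, y to its left, z up. Its front face slopes up 26 degrees from horizontal, 154 mm long; in the box's frame the face's outward normal is [-0.438, 0, 0.899], up-slope is [0.899, 0, 0.438]. The push buttons on top are not used.
- cover_seat (a point): Middle of the service opening, 5 mm under the face: where the middle of the cover's underside lies when it is in place. Rotation as the box (not sloped). The opening, 116 mm up-slope x 120 mm, has a 5 mm deep rebate; a black 8 mm gasket ledge carries the cover and leaves 100 x 104 mm clear, some 50 mm deep.
- cover: Loose light-grey cover, 112 mm (its x, up-slope) x 116 mm (its y) x 5 mm, 0.2 to 0.4 kg, flush in the rebate of the sloping face with 2 mm play all round; it comes out along the face's normal. Origin: middle of its underside; z points out of its outer face. A black bow handle runs along its x through the middle.
- cover_grip (a point): Middle of the handle's bar (rotation as the cover). The bar is 80 mm long along the cover's x, 12 mm wide (y), 11 mm thick, its centre 36.5 mm over the cover's underside; 26 mm free under it between its two feet, which stand at x = +-35 mm.
- left_turn (a joint): Angle of the left turn button about the face's outward normal, rad: 0 = lying across the cover's edge, positive = anticlockwise seen from outside the face, stops at +-1.65. It may be turned aside either way; it starts within 0.3 of 0; its friction needs 0.05 N m. It overlaps the cover up to about 1.1 rad; fully aside is 1.57.
- right_turn (a joint): Same for the right turn button.
- left_turn_grip (a point): On the left button's turning axis, at the top of its black thumb fin, 24 mm above the face, 76 mm beside the cover's middle. Turns with the button: z = face's outward normal, y = length of the fin and of the plate under it. Fin 40 mm long, 10 thick, 18 high (6 to 24 mm above the face); rounded steel plate under it 50 x 18 x 5 mm.
- right_turn_grip (a point): Same for the right button.
- toggle (a joint): Swing of the breaker's blue toggle, rad: 0 = down-slope (tripped), grows as it swings up-slope about the box's y axis, stop at 1.0 = all the way up. It stays where it is left; its friction is 0.045 N m, so pushing takes 2 to 6 N, less near its edge.
- toggle_tip (a point): Middle of the toggle's outer edge. The toggle, a bar 46 mm wide (box's y) and 7 mm thick on the white breaker under the cover, swings about a line 20 mm below this point, 33 mm under the face, 10 mm up-slope of the opening's middle and mid-width. Its edge stays 13 to 16 mm under the face; the breaker's front is 29 mm under it. Down-slope of the toggle about 45 mm is free.
- mat: Green rubber mat fixed to the bench, 180 mm (x) x 200 mm (y), 4 mm thick. Origin: middle of its underside.
- screwdriver: Bystander, leave it where it is: flat screwdriver with a red handle, 226 mm. Origin at the centre of its underside.
- pliers: Bystander, leave it where it is: red-handled pliers, 173 mm. Origin at the centre of its underside.
- oil_bottle: Bystander, leave it where it is: green oiler with a yellow spout, 150 mm tall. Origin at the centre of its underside.
- paste_jar: Bystander, leave it where it is: white jar with a blue lid, 70 mm tall. Origin at the centre of its underside.
- bolt: Bystander, leave it where it is: bright hex bolt, 86 mm. Origin at the centre of its underside.

How it is judged:
On the way, in this order (a step that is already met when the one before it is completed fails the run):
1. both turn buttons are turned aside (more than 1.15 rad) while the cover still lies in its frame ((value of joint left_turn above 1.15 rad or value of joint left_turn below -1.15 rad) and (value of joint right_turn above 1.15 rad or value of joint right_turn below -1.15 rad) and distance between cover and cover_seat below 0.01 m), for 0.1 s.
2. the cover is lowered by the gripper, level and handle up, to within 12 mm of the mat's surface over its middle (z of cover in the frame of mat below 0.016 m and horizontal distance between cover and mat below 0.05 m and angle between cover's own z axis and vertical below 0.25 rad and contact force between the fingers and cover above 0.5 N and linear speed of cover below 0.2 m/s), for 0.05 s.
3. the breaker's toggle is pushed up (value of joint toggle above 0.85 rad), for 0.1 s.
At the end, for the whole second after the job is handed in: The cover lies flat (within 0.1 rad), handle up and at rest on the rubber mat, its middle within 50 mm of the mat's middle; both turn buttons are still aside (more than 1.15 rad either way); the toggle is up (more than 0.85 of its 1.0 rad); nothing is held (z of cover in the frame of mat between 0 and 0.009 m and horizontal distance between cover and mat below 0.05 m and angle between cover's own z axis and vertical below 0.1 rad and (value of joint left_turn above 1.15 rad or value of joint left_turn below -1.15 rad) and (value of joint right_turn above 1.15 rad or value of joint right_turn below -1.15 rad) and value of joint toggle above 0.85 rad and linear speed of cover below 0.02 m/s and contact force between the fingers and cover below 0.1 N); the robot touches nothing.
It fails at once if a bystander was shifted by more than 30 mm or knocked over (distance of any of screwdriver, pliers, oil_bottle, paste_jar, bolt from where it was at the start of the episode above 0.03 m or angle between oil_bottle's own z axis and vertical above 0.5 rad).
It also fails if it takes over 67 s, if anything falls off the work surface, if the arm or the gripper's body presses on something with over 40 N, if the wrist force passes 120 N, or if a joint passes its speed limit or range.

## Robot

A 6-joint arm with a two-finger parallel gripper is mounted at the origin on a cart in front of the work surface, level with it; the furniture and walls round the work are solid. World frame = base frame: x ahead of the robot, y to its left, z up, the work surface at z = 0. Lengths are in m, angles in rad, forces in N, time in s.
With the tool pointing down it reaches from about 0.3 to 0.85 m from the base axis. Payload 5.4 kg.
Tool frame: the origin (TCP) lies at the very end of the fingers, on their centre line; the grasp point (between the pads) lies 19 mm behind it (ctrl.tcp_to_grasp is the distance from the TCP to the grasp point, in m); z points along the fingers, y is the direction in which the jaws open and shut (so a half turn about z gives the same grasp; the last joint's range is limited). The gripper opens to 85 mm and grips with 20 to 120 N. Pads are 22 mm wide; open, the fingers measure 114 mm over their backs; the gripper's body (76 mm by 85 mm) begins 54 mm behind the grasp point. The pads swing forward as they close: fully open they stand 13 mm farther back than shut.
Start: joints at [1.003, 0.158, 1.597, -0, 1.386, -0.21], TCP at [0.201, 0.539, 0.2] pointing down, gripper open.
Joint ranges: [-2.91, 2.91], [-0.94, 2.29], [0.18, 2.7], [-1.29, 4.43], [0.17, 2.64], [-3, 3]. Speed limits (rad/s): [2.57, 2.57, 3.14, 3.14, 3.14, 3.14].

## Interface

Orientations are given as a unit quaternion [w, x, y, z].
In Python, from cell import ctrl gives the robot as it stands.
- The arm moves only by the tool arm_command, never from a script. Its argument "series" is a list of rows, each a list of 3 entries, a list of its own where there are three numbers: the shift along the world's x, y, z in m, then the turn about the world's z in rad, then the finger opening in m, from 0 to 0.0854. A call has 1 to 20 rows; each row is the pose to reach, as a shift and turn from the pose measured when the call began; what a row does not reach only later rows make up. A row lasts 1/8 s, in which the tool goes at most 62.5 mm and 10.7 degrees, less where a joint would pass 70% of its speed; a pose out of reach is approached as far as the arm can. A call with a gripper value outside its range is refused whole. The fingers move at their own pace and stop on an object; "grip_force" is the grip in N (left out, the last holds). Time passes only in rows, so rows that repeat a pose let the fingers close. It gives the time, the measured TCP pose, the force and the opening at its end, in the units of the state.
- ctrl.sense(): the state, without advancing time (a new reading comes with each control period).
- ctrl.grab_frame(name): name is "scene" or "top" or "wrist"; returns a dict with "pixels" (400x640x3 uint8, red, green, blue), "K" (3x3 intrinsics, pixels), "T" (4x4, takes a point from camera to world coordinates). Camera axes: x right, y up, looking along -z (the intrinsics and any distortion apply to the point x, -y, -z); pixel columns grow to the right and rows downward; lengths in m; the calibration is good to about 2 mm. A picture is of the moment at which its call begins. There is no depth.
- ctrl.job_done(): hands the job in, once; it reports no verdict.
The state is a dict: "t": time; "joint_pos": joint angles; "joint_velocities": joint speeds; "tau": joint torques, N m; "eef_pos": TCP position; "tcp_rot": TCP orientation; "ft_force": force on the tool from outside, world axes, zero at the start; "wrist_torque": the same for the moment, N m; "opening": finger opening in m.
Only numpy, scipy, OpenCV 4.12 (cv2) and the standard library are available. Lean on these libraries where they do the work, as an engineer would, in place of code of your own. Each camera call takes 0.05 s, during which the arm holds its last target.

## Working session

There is one attempt and no reset: what is moved stays moved. The work goes in short steps, Python scripts to look and compute and a tool call to move; the robot and the scene stay as the last step left them, time stands still between calls to the robot, and variables do not carry over. Pictures are saved under pics/ and viewed, and the job is handed in when it is done.

Besides the shell and the picture viewer there is one more tool, called after ">>>" as name(argument=value, ...), one argument or row to a line, values as JSON. arm_command: Moves the arm, as the interface text tells. Its arguments: {"type":"object","properties":{"series":{"type":"array"},"grip_force":{"type":"number"}},"required":["series"]}

```bash
ls; mkdir -p pics; cat > h.py <<'E'
import numpy as np, cv2
from cell import ctrl
def grab(n,f):
    r=ctrl.grab_frame(n); p=r["pixels"]; cv2.imwrite("pics/"+f+".png",p[:,:,::-1]); np.savez("pics/"+f+".npz",K=r["K"],T=r["T"],p=p); return r
E
python3 - <<'E'
from h import *
for n in("scene","top","wrist"):
    r=grab(n,n+"0"); print(n,r.keys(),r["K"],r["T"].round(4))
print(ctrl.sense())
E
```

```text
pics
scene dict_keys(['pixels', 'K', 'T']) [[444.14211953   0.         319.5098787 ]
 [  0.         444.14211953 200.67868717]
 [  0.           0.           1.        ]] [[-0.8743  0.1945 -0.4446 -0.0571]
 [-0.4851 -0.3779  0.7886  1.2218]
 [-0.0146  0.9052  0.4248  0.6993]
 [ 0.      0.      0.      1.    ]]
top dict_keys(['pixels', 'K', 'T']) [[510.48542664   0.         319.95675148]
 [  0.         510.48542664 198.85716555]
 [  0.           0.           1.        ]] [[ 3.3900e-02  9.7880e-01 -2.0190e-01  2.5380e-01]
 [-9.9940e-01  3.3400e-02 -5.9000e-03  9.2200e-02]
 [ 1.0000e-03  2.0200e-01  9.7940e-01  1.7916e+00]
 [ 0.0000e+00  0.0000e+00  0.0000e+00  1.0000e+00]]
wrist dict_keys(['pixels', 'K', 'T']) [[341.10515734   0.         318.61369957]
 [  0.         341.10515734 206.96464735]
 [  0.           0.           1.        ]] [[ 0.3505 -0.8907 -0.2897  0.1269]
 [ 0.9366  0.3324  0.111   0.5666]
 [-0.0026 -0.3102  0.9507  0.3721]
 [ 0.      0.      0.      1.    ]]
{'t': 0.15, 'joint_pos': array([ 1.00288728e+00,  1.58933062e-01,  1.59795566e+00,  1.96022781e-05,
        1.38615454e+00, -2.10065004e-01]), 'joint_velocities': array([-0.0004224 , -0.00294055, -0.00292165, -0.00058188, -0.00087813,
        0.00162043]), 'tau': array([ 1.67878818e-05, -3.96375346e+01, -3.31785393e+01, -4.26983315e-04,
        5.39714893e-03, -2.32881661e-05]), 'eef_pos': array([0.20111697, 0.53814742, 0.19922057]), 'tcp_rot': array([-2.83985946e-04,  1.77970638e-01,  9.84035531e-01, -6.67465526e-04]), 'ft_force': array([ 0.3450418 , -0.21568424, -0.5428627 ]), 'wrist_torque': array([-0.06796183, -0.00997622,  0.07930657]), 'opening': 0.08517139184843489}
```

View pics/top0.png

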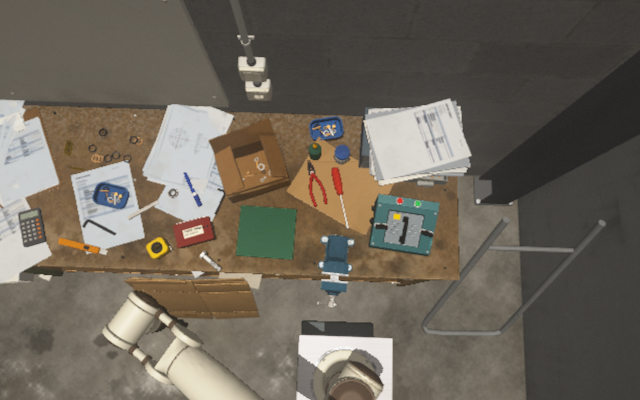

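View pics/scene0.png

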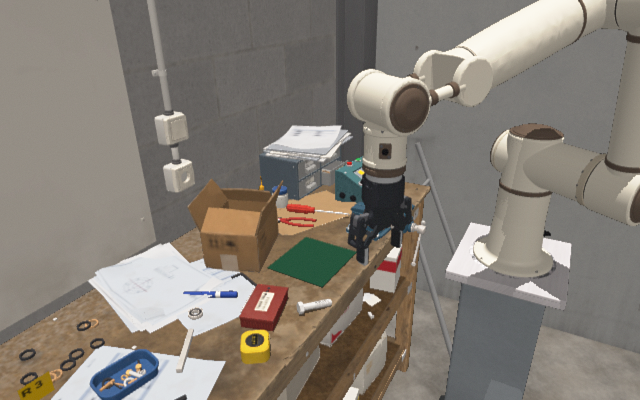

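View pics/wrist0.png

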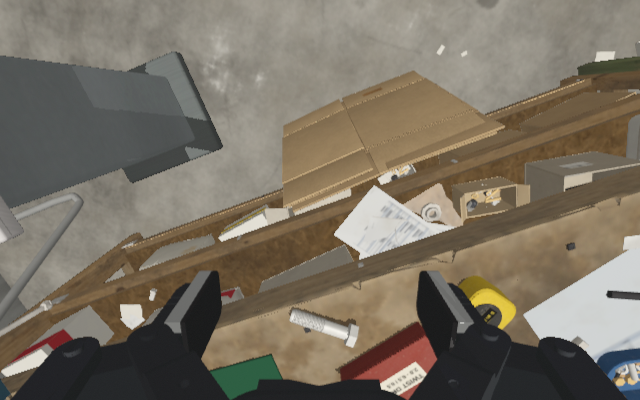

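```bash
python3 - <<'E'
from h import *
p=cv2.imread("pics/top0.png")
cv2.imwrite("pics/c1.png",cv2.resize(p[180:270,350:460],None,fx=7,fy=6.6,interpolation=cv2.INTER_CUBIC)[:600])
cv2.imwrite("pics/c2.png",cv2.resize(p[130:290,220:380],None,fx=3.7,fy=3.7,interpolation=cv2.INTER_CUBIC))
E
```

```text
(no output)
```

View pics/c1.png

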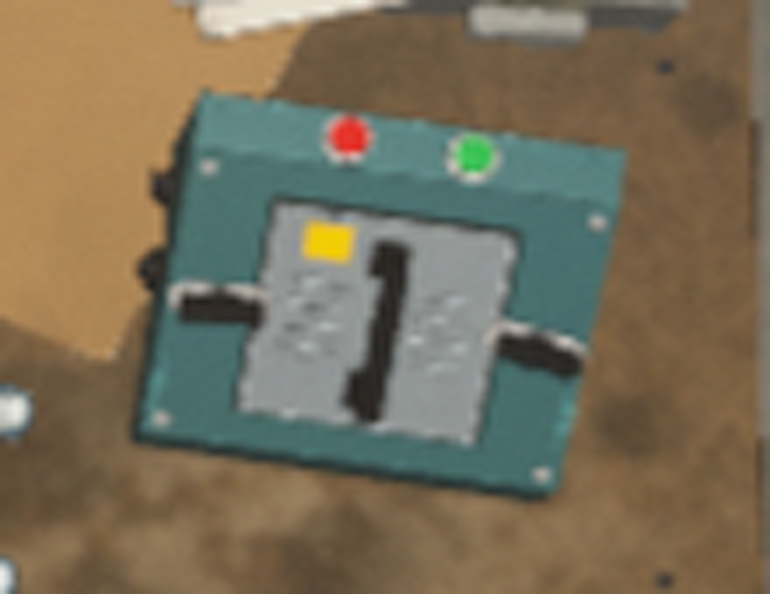

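View pics/c2.png

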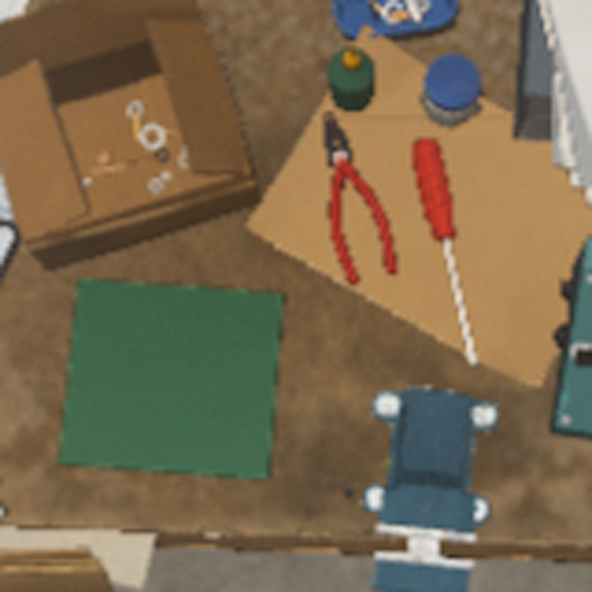

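```bash
cat >> h.py <<'E'
from scipy.optimize import least_squares
from scipy.spatial.transform import Rotation as R
def proj(P,K,T):
    P=np.atleast_2d(P); c=(P-T[:3,3])@T[:3,:3]
    return np.c_[K[0,2]+K[0,0]*c[:,0]/-c[:,2], K[1,2]-K[1,1]*c[:,1]/-c[:,2]]
def ray(px,K,T,z):
    d=T[:3,:3]@np.array([(px[0]-K[0,2])/K[0,0],-(px[1]-K[1,2])/K[1,1],-1]); return T[:3,3]+d*(z-T[2,3])/d[2]
def xf(q,P):
    c,s=np.cos(q[2]),np.sin(q[2]); P=np.asarray(P,float)
    return np.c_[q[0]+c*P[:,0]-s*P[:,1],q[1]+s*P[:,0]+c*P[:,1],P[:,2]]
def fit(M,px,K,T,q0):
    f=lambda q:(proj(xf(q,M),K,T)-px).ravel()
    r=least_squares(f,q0); return r.x,r.fun.reshape(-1,2)
E
python3 - <<'E'
from h import *
r=np.load("pics/top0.npz");K,T=r["K"],r["T"]
cx=lambda a:np.array(a)/[7,6.6]+[350,180]
S=lambda u,v,n=0:[-.084+.899*u-.438*n, v, .055+.438*u+.899*n]
M=[[-.084,.102,.055],[-.084,-.102,.055],[.084,.102,.122],[.084,-.102,.122],[.0544,.102,.122],[.0544,-.102,.122]]
px=cx([[140,432],[555,490],[205,92],[625,152],[190,150],[612,208]])
q,e=fit(M,px,K,T,[.45,-.25,0]);print(q,e.round(1))
cyy=lambda a:np.array(a)/3.7+[220,130]
m,e=fit([[.09,.1,.004],[.09,-.1,.004],[-.09,.1,.004],[-.09,-.1,.004]],cyy([[78,280],[285,293],[60,464],[269,479]]),K,T,[.3,.1,0]);print(m,e.round(1))
# cover corners
seat=None
for nm,P in dict(ctr=S(.077,0),bar=S(.077,0,.0315),L=S(.077,.076,.024),R=S(.077,-.076,.024)).items(): print(nm,xf(q,[P]).round(4),((proj(xf(q,[P]),K,T)-[350,180])*[7,6.6]).round(0))
for u,v in((-.056,.058),(-.056,-.058),(.056,.058),(.056,-.058)): print(((proj(xf(q,[S(.077+u,v)]),K,T)-[350,180])*[7,6.6]).round(0))
for p in([388,400],[485,410],[475,362],[355,280],[392,270],[430,385]): print(p,ray(cyy(p),K,T,.0).round(3),ray(cyy(p),K,T,.12).round(3))
E
```

```text
[ 0.52642377 -0.1842599  -0.11822171] [[-0.1  0.1]
 [ 0.1  0.4]
 [-0.8 -0.1]
 [-0.2 -0.1]
 [ 0.2 -0.3]
 [ 0.8  0. ]]
[ 0.49598171  0.28639797 -0.0346975 ] [[-0.  -0.4]
 [-0.  -0.1]
 [-0.3  0.3]
 [ 0.3  0.2]]
ctr [[ 0.5117 -0.1825  0.0887]] [[375. 322.]]
bar [[ 0.498  -0.1809  0.117 ]] [[382. 341.]]
L [[ 0.5103 -0.1058  0.1103]] [[221. 313.]]
R [[ 0.4923 -0.2567  0.1103]] [[539. 359.]]
[[236. 408.]]
[[474. 442.]]
[[276. 200.]]
[[517. 234.]]
[388, 400] [0.482 0.081 0.   ] [0.467 0.082 0.12 ]
[485, 410] [ 0.476 -0.012  0.   ] [ 0.461 -0.005  0.12 ]
[475, 362] [ 0.522 -0.001  0.   ] [0.504 0.005 0.12 ]
[355, 280] [0.598 0.116 0.   ] [0.575 0.115 0.12 ]
[392, 270] [0.609 0.081 0.   ] [0.585 0.082 0.12 ]
[430, 385] [0.498 0.041 0.   ] [0.482 0.045 0.12 ]
```

>>> arm_command(
  series=[
    [[0.03, -0.05, 0.05], -0.1, 0.05],
    [[0.06, -0.1, 0.1], -0.2, 0.05],
    [[0.09, -0.15, 0.1], -0.3, 0.05],
    [[0.12, -0.2, 0.1], -0.4, 0.05],
    [[0.14, -0.25, 0.1], -0.5, 0.05],
    [[0.16, -0.3, 0.1], -0.6, 0.05],
    [[0.18, -0.35, 0.1], -0.7, 0.05],
    [[0.2, -0.4, 0.1], -0.8, 0.05],
    [[0.22, -0.45, 0.1], -0.9, 0.05],
    [[0.24, -0.5, 0.1], -1.0, 0.05],
    [[0.26, -0.55, 0.1], -1.1, 0.05],
    [[0.27, -0.6, 0.1], -1.2, 0.05],
    [[0.28, -0.65, 0.1], -1.3, 0.05],
    [[0.29, -0.7, 0.1], -1.33, 0.05],
    [[0.3, -0.72, 0.1], -1.33, 0.05],
    [[0.3, -0.72, 0.1], -1.33, 0.05],
  ],
)

```text
t: 2.15
eef_pos: [0.5009, -0.1829, 0.2984]
tcp_rot: [-0.001, 0.748, 0.664, -0.001]
ft_force: [0.0, 1.6, 0.6]
opening: 0.0497
```

```bash
python3 - <<'E'
from h import *
s=ctrl.sense();print(s)
grab("wrist","w1")
E
```

```text
{'t': 2.15, 'joint_pos': array([-5.76604299e-01,  4.25207495e-03,  1.56822461e+00, -3.30588337e-04,
        1.57214078e+00, -4.57546094e-01]), 'joint_velocities': array([ 0.03619336, -0.03497658,  0.02630477,  0.0086074 ,  0.01398825,
        0.00877456]), 'tau': array([ -1.25967029, -33.62636447, -34.85906839,  -0.13092721,
        -0.16175177,  -0.07727126]), 'eef_pos': array([ 0.50093083, -0.18287672,  0.29842586]), 'tcp_rot': array([-1.41446473e-03,  7.47921950e-01,  6.63784936e-01, -5.60340422e-04]), 'ft_force': array([0.02564284, 1.63204828, 0.56174482]), 'wrist_torque': array([-0.01432533,  0.02769565, -0.02064384]), 'opening': 0.049747126578488544}
```

View pics/w1.png

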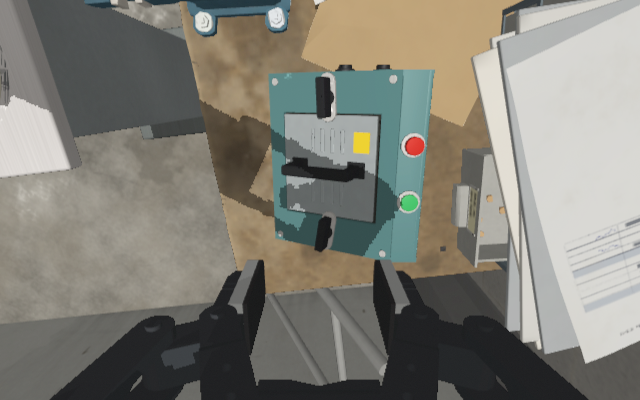

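```bash
python3 - <<'E'
from h import *
p=cv2.imread("pics/w1.png")
cv2.imwrite("pics/c3.png",cv2.resize(p[60:270,240:440],None,fx=3,fy=2.85,interpolation=cv2.INTER_CUBIC))
r=np.load("pics/w1.npz");K,T=r["K"],r["T"]
q=[ 0.52642377,-0.1842599,-0.11822171]
S=lambda u,v,n=0:[-.084+.899*u-.438*n, v, .055+.438*u+.899*n]
M=[[-.084,.102,.055],[-.084,-.102,.055],[.084,.102,.122],[.084,-.102,.122],[.0544,.102,.122],[.0544,-.102,.122]]
f=lambda P:((proj(xf(q,P),K,T)-[240,60])*[3,2.85]).round(0).tolist()
print(f(M)); print(f([S(.077,0,.037),S(.077,.076,.024),S(.077,-.076,.024)]))
E
```

```text
[[83.0, 39.0], [105.0, 510.0], [581.0, 27.0], [526.0, 577.0], [488.0, 27.0], [448.0, 577.0]]
[[221.0, 326.0], [237.0, 108.0], [237.0, 505.0]]
```

View pics/c3.png

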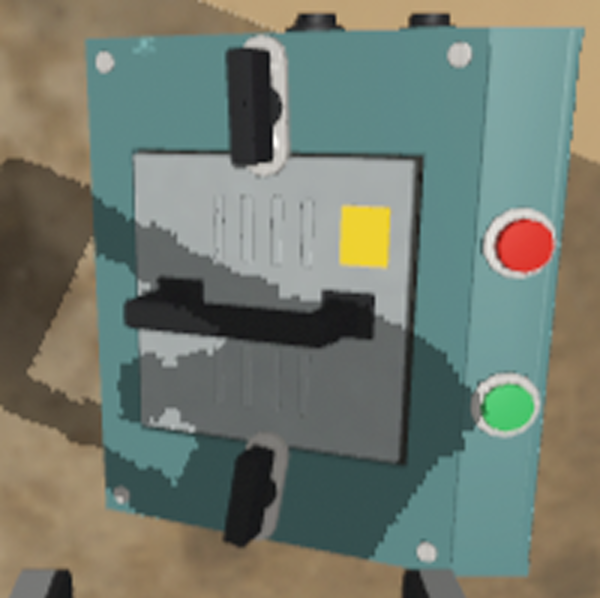

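```bash
python3 - <<'E'
from h import *
r=np.load("pics/w1.npz");K,T=r["K"],r["T"]
q=[ 0.52642377,-0.1842599,-0.11822171]
S=lambda u,v,n=0:[-.084+.899*u-.438*n, v, .055+.438*u+.899*n]
f=lambda P:((proj(xf(q,P),K,T)-[240,60])*[3,2.85]).round(0).tolist()
for s in(1,-1):
  for n,w,l in((.005,.009,.025),(.006,.005,.02),(.024,.005,.02)): print(s,n,f([S(.077-w,s*.076,n),S(.077+w,s*.076,n),S(.077,s*.076+l,n),S(.077,s*.076-l,n)]))
  print(xf(q,[S(.077,s*.076,.0),S(.077,s*.076,.024)]).round(4))
print(f([S(.077-.056,.058),S(.077+.056,.058),S(.077-.056,-.058),S(.077+.056,-.058)]))
E
```

```text
1 0.005 [[238.0, 108.0], [284.0, 108.0], [261.0, 36.0], [260.0, 177.0]]
1 0.006 [[247.0, 108.0], [273.0, 108.0], [260.0, 50.0], [259.0, 164.0]]
1 0.024 [[224.0, 108.0], [251.0, 108.0], [237.0, 48.0], [237.0, 167.0]]
[[ 0.5207 -0.107   0.0887]
 [ 0.5103 -0.1058  0.1103]]
-1 0.005 [[238.0, 485.0], [279.0, 492.0], [259.0, 432.0], [258.0, 543.0]]
-1 0.006 [[246.0, 488.0], [269.0, 492.0], [258.0, 445.0], [257.0, 533.0]]
-1 0.024 [[226.0, 503.0], [249.0, 507.0], [237.0, 458.0], [237.0, 550.0]]
[[ 0.5028 -0.258   0.0887]
 [ 0.4923 -0.2567  0.1103]]
[[134.0, 155.0], [417.0, 161.0], [142.0, 426.0], [400.0, 466.0]]
```

>>> arm_command(
  series=[
    [[0.006, 0.04, -0.04], 0.02, 0.03],
    [[0.013, 0.077, -0.09], 0.04, 0.03],
    [[0.013, 0.077, -0.13], 0.04, 0.03],
    [[0.013, 0.077, -0.165], 0.04, 0.03],
    [[0.013, 0.077, -0.165], 0.04, 0.03],
  ],
  grip_force=20,
)

```text
t: 2.82
eef_pos: [0.5112, -0.1024, 0.1311]
tcp_rot: [-0.005, 0.733, 0.68, -0.002]
ft_force: [-0.9, -1.0, 0.7]
opening: 0.0299
```

```bash
python3 - <<'E'
from h import *
grab("wrist","w2");print(ctrl.sense()["eef_pos"])
E
```

```text
[ 0.51296403 -0.10347458  0.13345455]
```

View pics/w2.png

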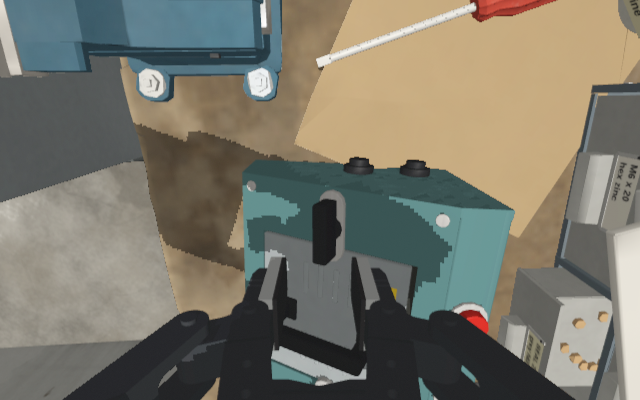

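```bash
python3 - <<'E'
from h import *
r=np.load("pics/w2.npz");K,T=r["K"],r["T"]
s=ctrl.sense();t=s["eef_pos"]
for z in(0,-.01,-.02,-.03,-.04,.01,.02): print(z,proj(t+[0,0,z],K,T).round(0))
print(proj([0.511,-.1058,.1103],K,T), proj([0.4988,-.181,.117],K,T))
for h in(.015,.022):
  print(proj(t+[h,0,0],K,T).round(0),proj(t-[h,0,0],K,T).round(0))
E
```

```text
0 [[322. 250.]]
-0.01 [[322. 243.]]
-0.02 [[322. 236.]]
-0.03 [[322. 230.]]
-0.04 [[322. 224.]]
0.01 [[322. 259.]]
0.02 [[322. 268.]]
[[318.87917941 237.90939251]] [[309.11864045 347.21591915]]
[[349. 249.]] [[295. 252.]]
[[362. 248.]] [[282. 253.]]
```

>>> arm_command(
  series=[
    [[0.001, 0.0, -0.015], 0.0, 0.03],
    [[0.001, 0.0, -0.03], 0.0, 0.03],
    [[0.001, 0.0, -0.033], 0.0, 0.03],
    [[0.001, 0.0, -0.033], 0.0, 0.022],
    [[0.001, 0.0, -0.033], 0.0, 0.022],
  ],
  grip_force=20,
)

```text
t: 3.5
eef_pos: [0.5144, -0.1037, 0.101]
tcp_rot: [-0.002, 0.734, 0.679, -0.001]
ft_force: [-0.4, 0.2, 0.5]
opening: 0.022
```

```bash
python3 - <<'E'
from h import *
grab("wrist","w3");s=ctrl.sense();print(s["eef_pos"],s["ft_force"],s["opening"],s["t"])
E
```

```text
[ 0.51440141 -0.10371455  0.10101306] [-0.21578365 -0.76404761 -0.07653155] 0.021851697085190292 3.55
```

View pics/w3.png

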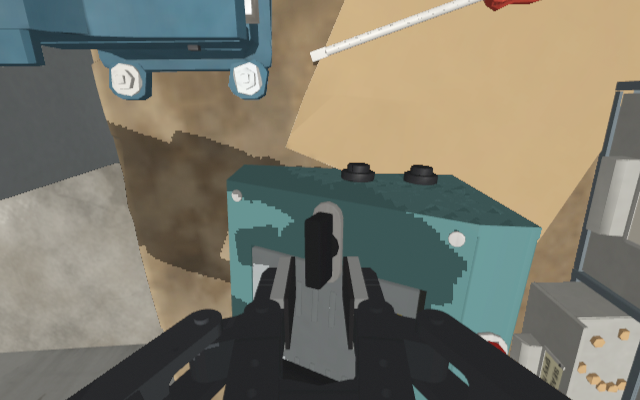

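```bash
python3 - <<'E'
from h import *
r=np.load("pics/w3.npz");K,T=r["K"],r["T"]
p=cv2.imread("pics/w3.png")
cv2.imwrite("pics/c4.png",cv2.resize(p[180:330,230:430],None,fx=4,fy=4,interpolation=cv2.INTER_CUBIC))
s=ctrl.sense();t=s["eef_pos"];q=s["tcp_rot"];Rm=R.from_quat([*q[1:],q[0]]).as_matrix();print(Rm.round(3),T.round(3))
for z in (0,-.019,-.04):
  for a in(-.011,.011):
    print(z,a,[((proj(t+Rm@[a,b,z],K,T)[0]-[230,180])*4).round(0).tolist() for b in(-.0257,-.011,.011,.0257)])
E
```

```text
[[ 0.077  0.997 -0.003]
 [ 0.997 -0.077  0.002]
 [ 0.002 -0.004 -1.   ]] [[ 0.997  0.072  0.026  0.521]
 [-0.077  0.948  0.308 -0.024]
 [-0.003 -0.309  0.951  0.274]
 [ 0.     0.     0.     1.   ]]
0 -0.011 [[172.0, 339.0], [276.0, 339.0], [432.0, 339.0], [536.0, 339.0]]
0 0.011 [[165.0, 194.0], [273.0, 194.0], [435.0, 194.0], [543.0, 194.0]]
-0.019 -0.011 [[153.0, 409.0], [268.0, 409.0], [440.0, 409.0], [555.0, 409.0]]
-0.019 0.011 [[145.0, 251.0], [265.0, 251.0], [444.0, 251.0], [563.0, 251.0]]
-0.04 -0.011 [[127.0, 506.0], [257.0, 506.0], [451.0, 505.0], [581.0, 505.0]]
-0.04 0.011 [[117.0, 331.0], [253.0, 331.0], [456.0, 331.0], [591.0, 331.0]]
```

View pics/c4.png

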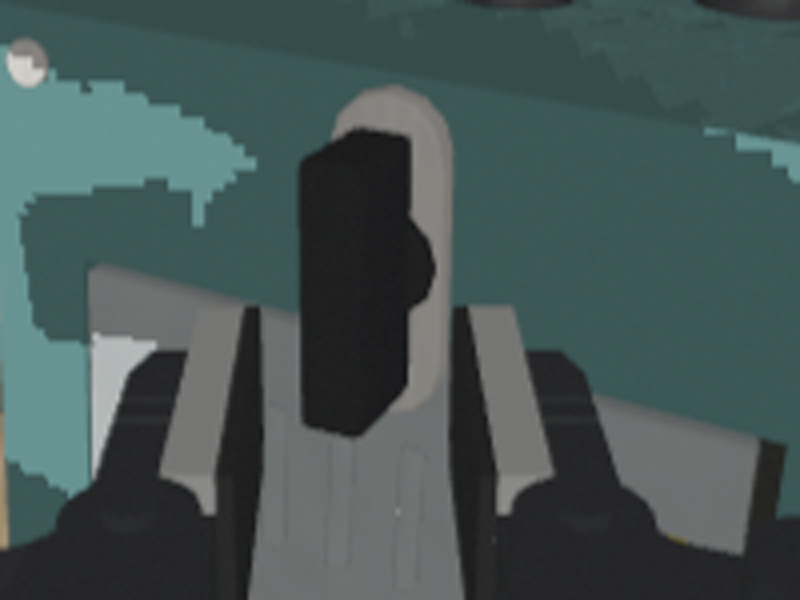

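>>> arm_command(
  series=[
    [[0.0, 0.0, 0.0], 0.0, 0.012],
    [[0.0, 0.0, 0.0], 0.0, 0.006],
    [[0.0, 0.0, 0.0], 0.0, 0.006],
    [[0.0, 0.0, 0.0], 0.0, 0.006],
  ],
  grip_force=20,
)

```text
t: 4.05
eef_pos: [0.5144, -0.1037, 0.101]
tcp_rot: [-0.002, 0.734, 0.68, -0.001]
ft_force: [-0.3, -0.1, -0.2]
opening: 0.006
```

```bash
python3 - <<'E'
from h import *
r=grab("wrist","w4");s=ctrl.sense();print(s["eef_pos"],s["ft_force"],s["opening"],s["t"])
cv2.imwrite("pics/c5.png",cv2.resize(r["pixels"][180:330,230:430,::-1],None,fx=4,fy=4,interpolation=cv2.INTER_CUBIC))
E
```

```text
[ 0.51437922 -0.10367725  0.10099272] [-0.07372428 -0.05894159  1.20192817] 0.0063183670777089964 4.1
```

View pics/c5.png

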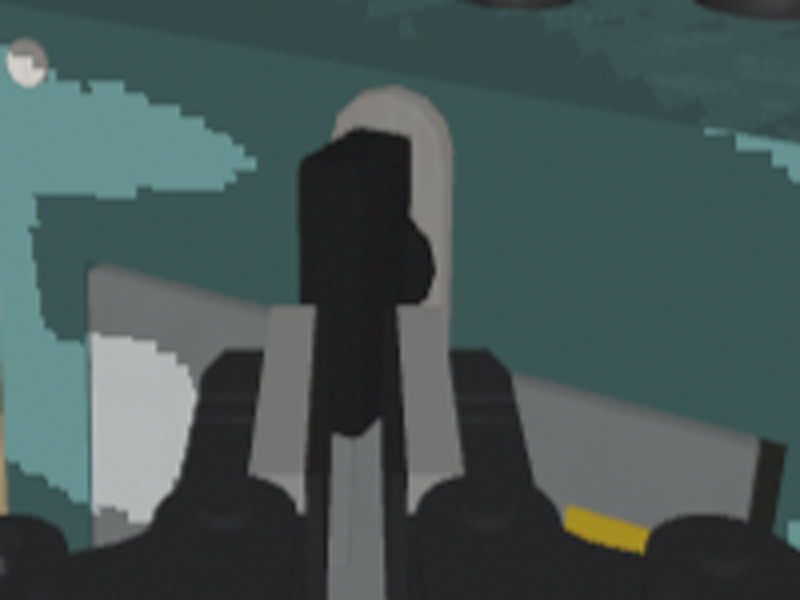

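```bash
python3 - <<'E'
from h import *
print(ctrl.tcp_to_grasp)
r=grab("scene","s4");s=ctrl.sense();t=s["eef_pos"];K,T=r["K"],r["T"]
u=proj(t,K,T)[0];print(u, proj(t+[0,0,.03],K,T))
x,y=int(u[0]),int(u[1])
c=r["pixels"][y-55:y+35,x-60:x+60,::-1]
c=cv2.resize(c,None,fx=6,fy=6,interpolation=cv2.INTER_CUBIC)
cv2.imwrite("pics/s4c.png",c); print((u-[x-60,y-55])*6)
for n,P in dict(finL=[.511,-.1058,.1103],TCP=t,t30=t+[0,0,.03]).items(): print(n,(proj(P,K,T)[0]-[x-60,y-55])*6)
E
```

```text
0.0187
[362.96573439 180.53805754] [[363.19856421 172.5435018 ]]
[365.79440635 333.22834521]
finL [373.03450827 318.18969469]
TCP [365.79440635 333.22834521]
t30 [367.19138526 285.26101082]
```

View pics/s4c.png

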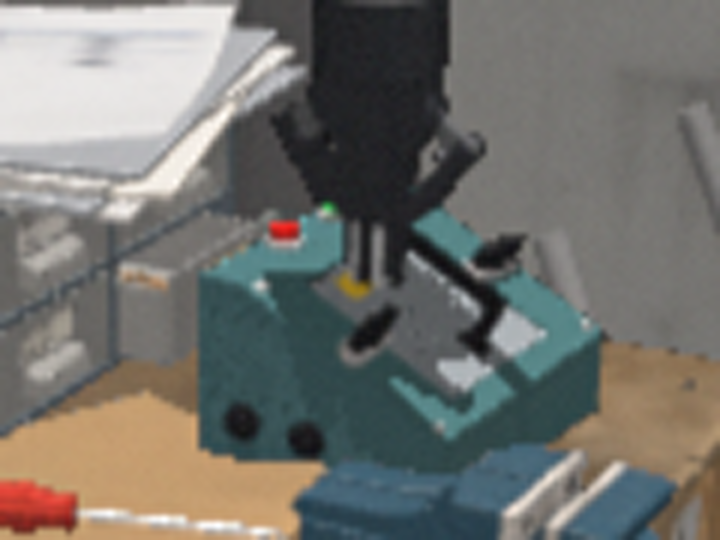

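>>> arm_command(
  series=[
    [[0.0, -0.001, 0.01], 0.0, 0.03],
    [[0.0, -0.001, 0.01], 0.0, 0.03],
    [[0.0, -0.001, 0.0], 0.0, 0.03],
    [[0.0, -0.001, -0.015], 0.0, 0.03],
    [[0.0, -0.001, -0.024], 0.0, 0.03],
    [[0.0, -0.001, -0.028], 0.0, 0.03],
    [[0.0, -0.001, -0.028], 0.0, 0.022],
    [[0.0, -0.001, -0.028], 0.0, 0.022],
  ],
  grip_force=20,
)

```text
t: 5.15
eef_pos: [0.5147, -0.1049, 0.0734]
tcp_rot: [-0.002, 0.734, 0.68, -0.0]
ft_force: [-0.0, -0.1, 1.0]
opening: 0.0219
```

```bash
python3 - <<'E'
from h import *
r=grab("wrist","w5");s=ctrl.sense();print(s["eef_pos"],s["ft_force"],s["opening"],s["t"])
cv2.imwrite("pics/c6.png",cv2.resize(r["pixels"][180:330,230:430,::-1],None,fx=4,fy=4,interpolation=cv2.INTER_CUBIC))
E
```

```text
[ 0.5147758  -0.10490412  0.07348309] [ 0.05121586 -0.74038986 -0.39670716] 0.021974824944607844 5.2
```

View pics/c6.png

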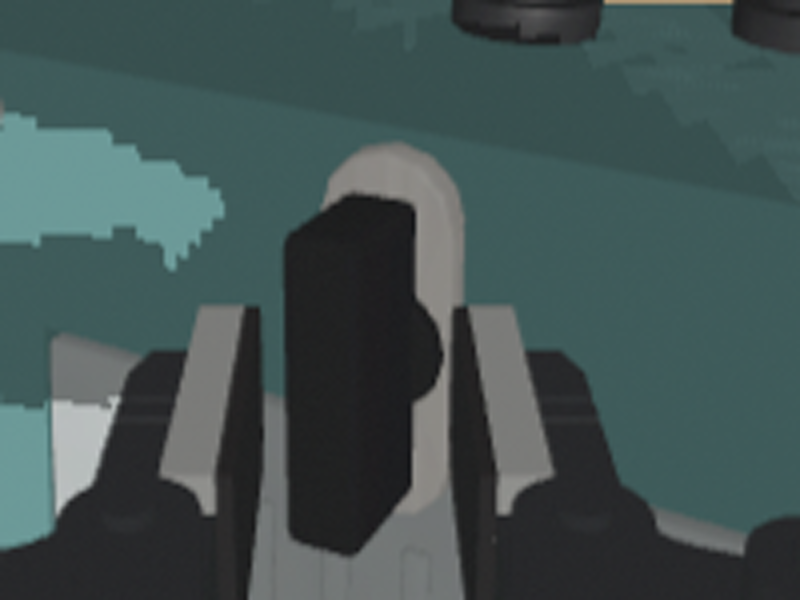

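>>> arm_command(
  series=[
    [[-0.001, 0.0, 0.0], 0.13, 0.022],
    [[-0.001, 0.0, 0.0], 0.26, 0.022],
    [[-0.001, 0.0, 0.0], 0.39, 0.022],
    [[-0.001, 0.0, 0.0], 0.52, 0.022],
    [[-0.001, 0.0, 0.0], 0.65, 0.022],
    [[-0.001, 0.0, -0.001], 0.78, 0.022],
    [[-0.001, 0.0, -0.002], 0.91, 0.022],
    [[-0.001, 0.0, -0.003], 1.04, 0.022],
    [[-0.001, 0.0, -0.004], 1.17, 0.022],
    [[-0.001, 0.0, -0.004], 1.3, 0.022],
    [[-0.001, 0.0, -0.004], 1.43, 0.022],
    [[-0.001, 0.0, -0.004], 1.56, 0.022],
    [[-0.001, 0.0, -0.004], 1.58, 0.022],
  ],
)

```text
t: 6.82
eef_pos: [0.5137, -0.1055, 0.07]
tcp_rot: [-0.001, 0.034, 0.999, -0.002]
ft_force: [-2.3, -2.0, 1.7]
opening: 0.0219
```

```bash
python3 - <<'E'
from h import *
r=grab("wrist","w6");s=ctrl.sense();print(s["eef_pos"],s["ft_force"],s["opening"],s["t"])
E
```

```text
[ 0.51386269 -0.1054356   0.06996478] [-2.77532619 -1.88004974  2.7185021 ] 0.022226905840627836 6.875
```

View pics/w6.png

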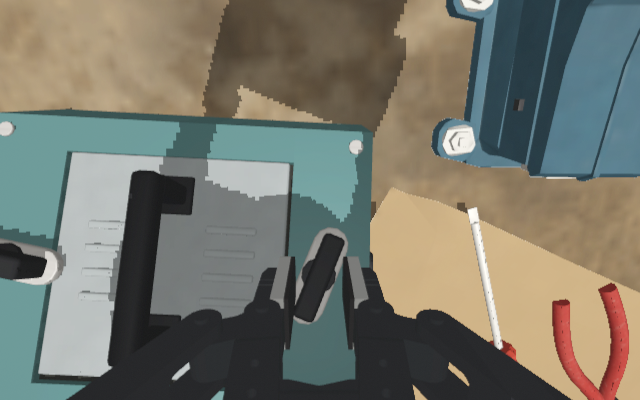

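>>> arm_command(
  series=[
    [[0.0, 0.0, 0.0], 0.0, 0.014],
    [[0.0, 0.0, 0.0], 0.0, 0.01],
    [[0.0, 0.0, 0.0], 0.0, 0.008],
    [[0.0, 0.0, 0.0], 0.03, 0.008],
    [[0.0, 0.0, 0.0], 0.03, 0.008],
  ],
  grip_force=30,
)

```text
t: 7.5
eef_pos: [0.5145, -0.1056, 0.0705]
tcp_rot: [0.0, 0.019, 1.0, -0.002]
ft_force: [1.2, -1.7, 4.2]
opening: 0.0088
```

```bash
python3 - <<'E'
from h import *
r=grab("wrist","w7");s=ctrl.sense();print(s["eef_pos"],s["ft_force"],s["opening"],s["t"],s["joint_pos"])
E
```

```text
[ 0.51452895 -0.10563537  0.07046128] [ 1.7713571  -1.10721023  4.40008257] 0.009211690002206226 7.55 [-0.43039149  0.17119139  1.85447437 -0.00405897  1.11398121 -1.96144725]
```

View pics/w7.png

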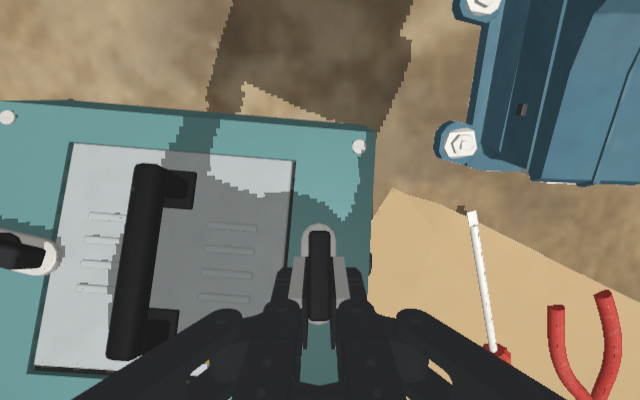

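>>> arm_command(
  series=[
    [[0.0, 0.0, 0.0], 0.0, 0.03],
    [[0.0, 0.0, 0.02], 0.0, 0.03],
    [[0.0, 0.0, 0.07], -0.1, 0.03],
    [[-0.003, -0.03, 0.09], -0.25, 0.03],
    [[-0.007, -0.06, 0.09], -0.4, 0.03],
    [[-0.012, -0.1, 0.09], -0.58, 0.03],
    [[-0.018, -0.14, 0.09], -0.76, 0.03],
    [[-0.018, -0.15, 0.09], -0.94, 0.03],
    [[-0.018, -0.15, 0.09], -1.12, 0.03],
    [[-0.018, -0.15, 0.08], -1.3, 0.03],
    [[-0.018, -0.15, 0.06], -1.48, 0.03],
    [[-0.018, -0.15, 0.04], -1.66, 0.03],
    [[-0.018, -0.15, 0.035], -1.84, 0.03],
    [[-0.018, -0.15, 0.035], -1.85, 0.03],
    [[-0.018, -0.15, 0.035], -1.85, 0.03],
  ],
  grip_force=20,
)

```text
t: 9.43
eef_pos: [0.4964, -0.2553, 0.1054]
tcp_rot: [-0.002, 0.809, 0.588, -0.001]
ft_force: [0.3, -0.4, -0.0]
opening: 0.0298
```

```bash
python3 - <<'E'
from h import *
r=grab("wrist","w8");s=ctrl.sense();print(s["eef_pos"],s["tcp_rot"],s["ft_force"],s["opening"],s["t"])
E
```

```text
[ 0.49660148 -0.25551081  0.10565622] [-0.00153959  0.80916679  0.58757562 -0.00127484] [ 0.10941083 -0.13340713 -0.35137718] 0.029876626010565302 9.475
```

View pics/w8.png

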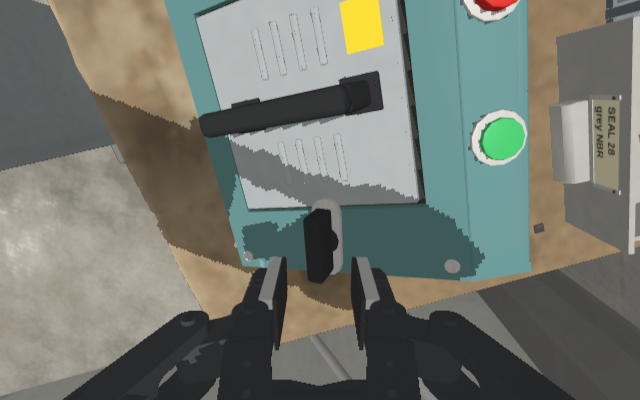

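>>> arm_command(
  series=[
    [[-0.001, 0.0, -0.015], 0.0, 0.03],
    [[-0.001, 0.0, -0.026], 0.0, 0.03],
    [[-0.001, 0.0, -0.032], 0.0, 0.03],
    [[-0.001, 0.0, -0.032], 0.0, 0.022],
    [[-0.001, 0.0, -0.032], 0.0, 0.022],
  ],
)

```text
t: 10.1
eef_pos: [0.4959, -0.2557, 0.074]
tcp_rot: [-0.001, 0.809, 0.588, -0.001]
ft_force: [-0.5, -0.4, -0.7]
opening: 0.0219
```

```bash
python3 - <<'E'
from h import *
r=grab("wrist","w9");s=ctrl.sense();print(s["eef_pos"],s["tcp_rot"],s["ft_force"],s["opening"],s["t"])
cv2.imwrite("pics/c9.png",cv2.resize(r["pixels"][180:330,230:430,::-1],None,fx=4,fy=4,interpolation=cv2.INTER_CUBIC))
E
```

```text
[ 0.4959226  -0.25577703  0.07411159] [-0.00110495  0.80914398  0.58760824 -0.00116587] [ 0.74069169 -0.26968903 -0.16818279] 0.022106053149263928 10.15
```

View pics/c9.png

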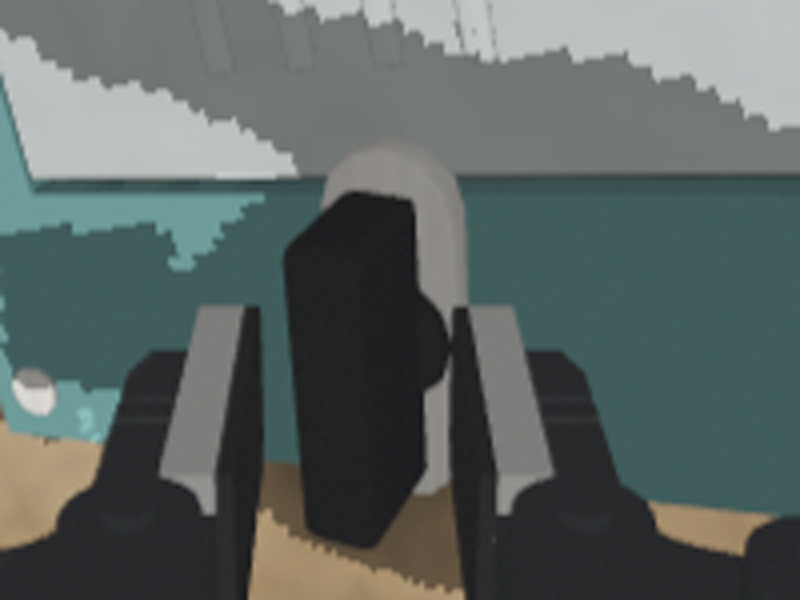

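>>> arm_command(
  series=[
    [[-0.001, 0.0, 0.0], -0.13, 0.022],
    [[-0.001, 0.0, 0.0], -0.26, 0.022],
    [[-0.001, 0.0, 0.0], -0.39, 0.022],
    [[-0.001, 0.0, 0.0], -0.52, 0.022],
    [[-0.001, 0.0, -0.001], -0.65, 0.022],
    [[-0.001, 0.0, -0.002], -0.78, 0.022],
    [[-0.001, 0.0, -0.003], -0.91, 0.022],
    [[-0.001, 0.0, -0.004], -1.04, 0.022],
    [[-0.001, 0.0, -0.004], -1.17, 0.022],
    [[-0.001, 0.0, -0.004], -1.3, 0.022],
    [[-0.001, 0.0, -0.004], -1.38, 0.022],
    [[-0.001, 0.0, -0.004], -1.42, 0.014],
    [[-0.001, 0.0, -0.004], -1.42, 0.01],
    [[-0.001, 0.0, -0.004], -1.42, 0.008],
    [[-0.001, 0.0, -0.004], -1.42, 0.008],
    [[-0.001, 0.0, -0.004], -1.42, 0.008],
  ],
  grip_force=30,
)

```text
t: 12.15
eef_pos: [0.4951, -0.2561, 0.0707]
tcp_rot: [-0.001, 0.997, -0.082, 0.0]
ft_force: [-1.7, -0.5, 5.8]
opening: 0.0093
```

```bash
python3 - <<'E'
from h import *
r=grab("wrist","w10");s=ctrl.sense();print(s["eef_pos"],s["tcp_rot"],s["ft_force"],s["opening"],s["t"],s["joint_pos"][0]-s["joint_pos"][5])
E
```

```text
[ 0.49510982 -0.25613207  0.07069871] [-1.26430836e-03  9.96657963e-01 -8.16780594e-02  4.33133500e-05] [-3.14041069 -0.73831641  5.02753765] 0.008966625851628607 12.2 -1.733339887339071
```

View pics/w10.png

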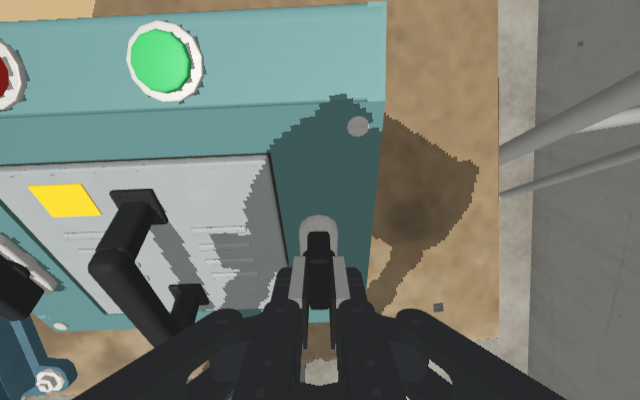

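>>> arm_command(
  series=[
    [[0.0, 0.0, 0.0], 0.0, 0.03],
    [[0.0, 0.0, 0.02], 0.0, 0.03],
    [[0.0, 0.0, 0.06], 0.04, 0.04],
    [[0.001, 0.03, 0.08], 0.044, 0.04],
    [[0.003, 0.065, 0.08], 0.044, 0.04],
    [[0.004, 0.075, 0.06], 0.044, 0.04],
    [[0.004, 0.075, 0.05], 0.044, 0.04],
    [[0.004, 0.075, 0.05], 0.044, 0.04],
  ],
  grip_force=20,
)

```text
t: 13.2
eef_pos: [0.4984, -0.1811, 0.1196]
tcp_rot: [-0.002, 0.998, -0.06, -0.001]
ft_force: [0.2, -0.2, -0.6]
opening: 0.0403
```

```bash
python3 - <<'E'
from h import *
r=grab("wrist","w11");s=ctrl.sense();print(s["eef_pos"],s["tcp_rot"],s["ft_force"],s["opening"],s["t"],s["joint_pos"][0]-s["joint_pos"][5])
E
```

```text
[ 0.4989137  -0.18154573  0.12035437] [-1.46016559e-03  9.98192723e-01 -6.00755448e-02 -2.92124422e-04] [-0.11204931  0.29078515  0.12112425] 0.03983601639876954 13.25 -1.690196945898733
```

View pics/w11.png

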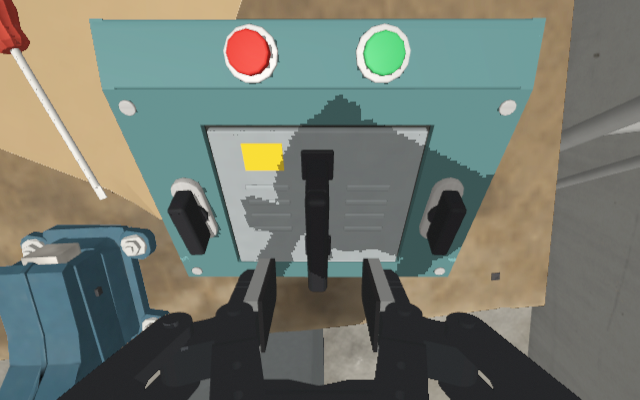

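>>> arm_command(
  series=[
    [[0.0, 0.0, -0.025], 0.0, 0.04],
    [[0.0, 0.0, -0.045], 0.0, 0.04],
    [[0.0, 0.0, -0.05], 0.0, 0.035],
    [[0.0, 0.0, -0.05], 0.0, 0.02],
    [[0.0, 0.0, -0.05], 0.0, 0.008],
    [[0.0, 0.0, -0.05], 0.0, 0.006],
    [[0.0, 0.0, -0.05], 0.0, 0.006],
    [[0.0, 0.0, -0.05], 0.0, 0.006],
  ],
  grip_force=40,
)

```text
t: 14.25
eef_pos: [0.4996, -0.1821, 0.0715]
tcp_rot: [-0.001, 0.998, -0.06, 0.0]
ft_force: [-0.9, -0.6, 6.1]
opening: 0.0114
```

```bash
python3 - <<'E'
from h import *
r=grab("wrist","w12");s=ctrl.sense();print(s["eef_pos"],s["tcp_rot"],s["ft_force"],s["opening"],s["t"],s["joint_pos"][0]-s["joint_pos"][5])
E
```

```text
[ 0.49960364 -0.18213455  0.07151823] [-8.36792592e-04  9.98196418e-01 -6.00248978e-02  4.71640866e-04] [-1.58906102  0.2223324   5.90224269] 0.011185150778910719 14.3 -1.6899899140944712
```

View pics/w12.png

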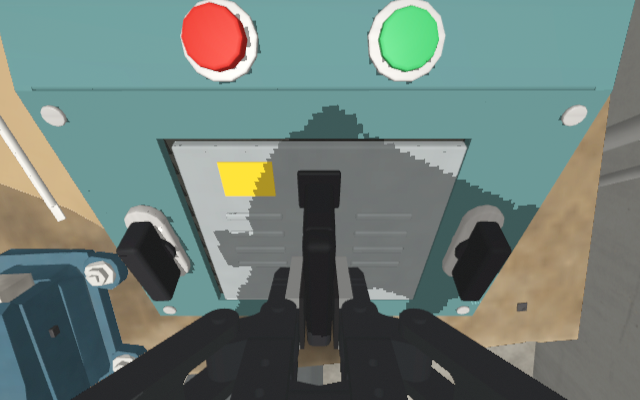

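>>> arm_command(
  series=[
    [[-0.002, 0.0, 0.004], 0.0, 0.006],
    [[-0.004, 0.0, 0.008], 0.0, 0.006],
    [[-0.006, 0.001, 0.012], 0.0, 0.006],
    [[-0.009, 0.001, 0.018], 0.0, 0.006],
    [[-0.012, 0.001, 0.025], 0.0, 0.006],
    [[-0.015, 0.002, 0.035], 0.0, 0.006],
    [[-0.015, 0.002, 0.035], 0.0, 0.006],
  ],
  grip_force=40,
)

```text
t: 15.18
eef_pos: [0.4852, -0.1806, 0.1079]
tcp_rot: [-0.0, 0.998, -0.06, 0.002]
ft_force: [1.3, -0.4, -4.3]
opening: 0.0111
```

```bash
python3 - <<'E'
from h import *
r=grab("wrist","w13");s=ctrl.sense();print(s["eef_pos"],s["tcp_rot"],s["ft_force"],s["opening"],s["t"])
E
```

```text
[ 0.48495363 -0.18039158  0.10719322] [-4.92016270e-04  9.98193994e-01 -6.00607931e-02  1.09986908e-03] [ 0.18130642 -0.42517151 -2.55895269] 0.011092202081811976 15.225
```

View pics/w13.png

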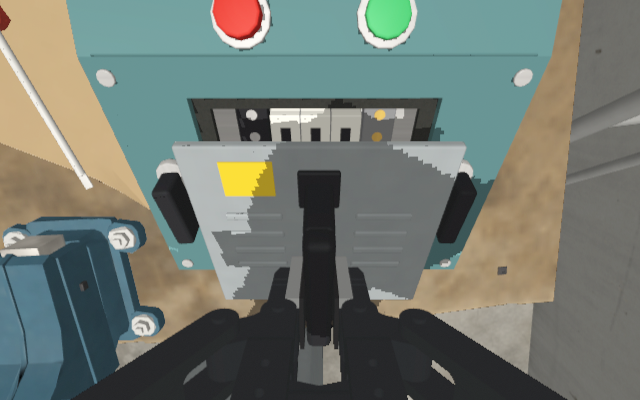

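```bash
python3 - <<'E'
from h import *
p=cv2.imread("pics/scene0.png")
cv2.imwrite("pics/c14.png",cv2.resize(p[170:300,180:370],None,fx=4,fy=4,interpolation=cv2.INTER_CUBIC))
r=np.load("pics/scene0.npz");K,T=r["K"],r["T"]
r2=np.load("pics/top0.npz")
cyy=lambda a:np.array(a)/3.7+[220,130]
for a in([45,268],[258,195]):
  P=ray(cyy(a),r2["K"],r2["T"],0); print(P.round(3),[((proj(P+[0,0,z],K,T)[0]-[180,170])*4).round(0) for z in(0,.05,.1,.15,.2)])
E
```

```text
[0.599 0.416 0.   ] [array([307., 414.]), array([301., 353.]), array([296., 289.]), array([290., 223.]), array([283., 154.])]
[0.679 0.214 0.   ] [array([377., 259.]), array([374., 204.]), array([370., 147.]), array([366.,  88.]), array([362.,  27.])]
```

View pics/c14.png

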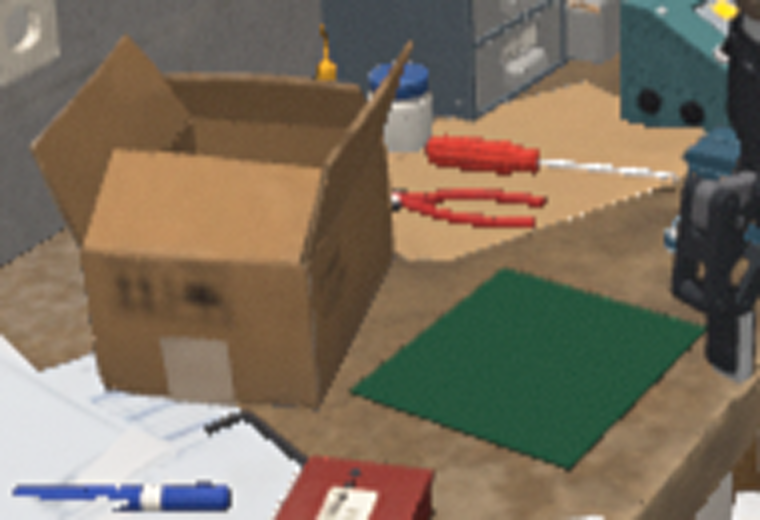

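>>> arm_command(
  series=[
    [[0.0, 0.0, 0.03], 0.0, 0.006],
    [[0.0, 0.0, 0.07], 0.0, 0.006],
    [[0.0, 0.0, 0.11], 0.0, 0.006],
    [[0.0, 0.01, 0.14], 0.0, 0.006],
    [[-0.002, 0.035, 0.15], 0.01, 0.006],
    [[-0.004, 0.075, 0.15], 0.02, 0.006],
    [[-0.006, 0.115, 0.15], 0.03, 0.006],
    [[-0.008, 0.155, 0.15], 0.04, 0.006],
    [[-0.01, 0.195, 0.15], 0.05, 0.006],
    [[-0.012, 0.235, 0.15], 0.06, 0.006],
    [[-0.014, 0.275, 0.15], 0.07, 0.006],
    [[-0.016, 0.315, 0.15], 0.083, 0.006],
    [[-0.018, 0.355, 0.15], 0.083, 0.006],
    [[-0.02, 0.395, 0.14], 0.083, 0.006],
    [[-0.022, 0.43, 0.12], 0.083, 0.006],
    [[-0.022, 0.455, 0.09], 0.083, 0.006],
    [[-0.022, 0.466, 0.05], 0.083, 0.006],
    [[-0.022, 0.466, 0.01], 0.083, 0.006],
    [[-0.022, 0.466, -0.03], 0.083, 0.006],
    [[-0.022, 0.466, -0.03], 0.083, 0.006],
  ],
  grip_force=40,
)

```text
t: 17.73
eef_pos: [0.4593, 0.2844, 0.0733]
tcp_rot: [0.001, 1.0, -0.019, -0.003]
ft_force: [0.6, -0.3, -2.4]
opening: 0.0109
```

```bash
python3 - <<'E'
from h import *
r=grab("wrist","w14");s=ctrl.sense();print(s["eef_pos"],s["tcp_rot"],s["ft_force"],s["opening"],s["t"])
r=grab("scene","s14")
cv2.imwrite("pics/c15.png",cv2.resize(r["pixels"][150:300,240:430,::-1],None,fx=4,fy=4,interpolation=cv2.INTER_CUBIC))
E
```

```text
[0.46172873 0.2852131  0.07617575] [ 4.17788645e-05  9.99826693e-01 -1.86074581e-02 -5.86961119e-04] [ 0.65289189  0.64991329 -3.07099524] 0.011131010198031685 17.775
```

View pics/w14.png

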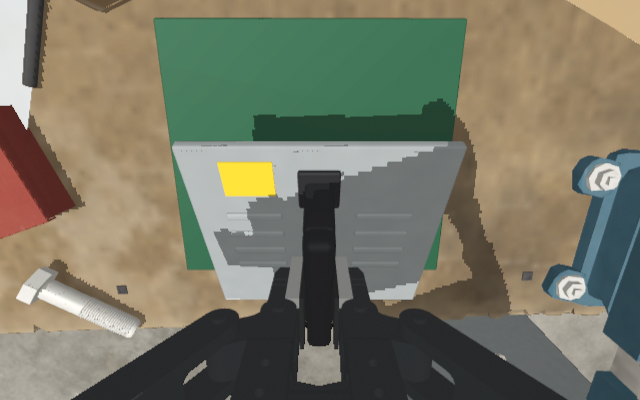

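View pics/c15.png

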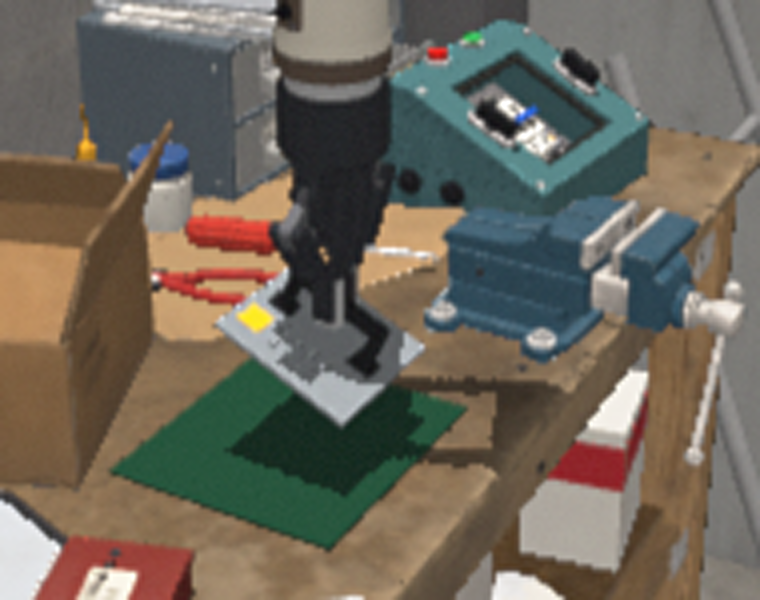

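>>> arm_command(
  series=[
    [[0.001, 0.001, -0.02], 0.0, 0.006],
    [[0.001, 0.001, -0.04], 0.0, 0.006],
    [[0.001, 0.001, -0.05], 0.0, 0.006],
    [[0.001, 0.001, -0.056], 0.0, 0.006],
    [[0.003, 0.001, -0.06], 0.0, 0.006],
    [[0.006, 0.001, -0.063], 0.0, 0.006],
    [[0.009, 0.001, -0.067], 0.0, 0.006],
    [[0.009, 0.001, -0.067], 0.0, 0.006],
  ],
  grip_force=25,
)

```text
t: 18.82
eef_pos: [0.4748, 0.287, 0.0126]
tcp_rot: [-0.001, 1.0, -0.019, 0.003]
ft_force: [2.9, -1.4, 5.0]
opening: 0.0114
```

```bash
python3 - <<'E'
from h import *
r=grab("wrist","w15");s=ctrl.sense();print(s["eef_pos"],s["tcp_rot"],s["ft_force"],s["opening"],s["t"])
r=grab("scene","s15")
cv2.imwrite("pics/c16.png",cv2.resize(r["pixels"][200:300,260:400,::-1],None,fx=5,fy=5,interpolation=cv2.INTER_CUBIC))
E
```

```text
[0.47475608 0.28701248 0.01266204] [-0.00104006  0.99981978 -0.01863867  0.00345307] [ 2.75655962 -1.4217814   4.48202154] 0.010970794018567381 18.875
```

View pics/c16.png

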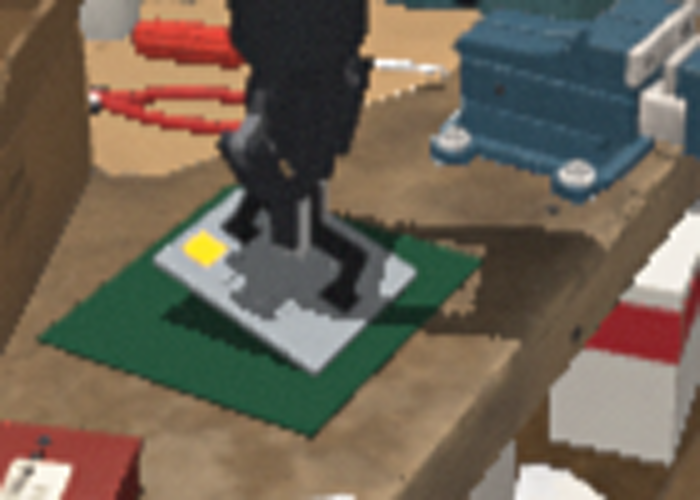

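>>> arm_command(
  series=[
    [[0.003, 0.0, -0.003], 0.0, 0.006],
    [[0.005, 0.0, -0.006], 0.0, 0.006],
    [[0.008, 0.0, -0.009], 0.0, 0.006],
    [[0.01, 0.0, -0.012], 0.0, 0.006],
    [[0.011, 0.0, -0.015], 0.0, 0.006],
    [[0.012, 0.0, -0.018], 0.0, 0.006],
    [[0.012, 0.0, -0.019], 0.0, 0.006],
    [[0.012, 0.0, -0.019], 0.0, 0.006],
  ],
  grip_force=25,
)

```text
t: 19.92
eef_pos: [0.4892, 0.2876, -0.0052]
tcp_rot: [-0.002, 1.0, -0.019, 0.006]
ft_force: [3.7, -1.1, 4.9]
opening: 0.0115
```

```bash
python3 - <<'E'
from h import *
r=grab("wrist","w16");s=ctrl.sense();print(s["eef_pos"],s["tcp_rot"],s["ft_force"],s["opening"],s["t"])
r=grab("scene","s16")
cv2.imwrite("pics/c17.png",cv2.resize(r["pixels"][200:300,260:400,::-1],None,fx=5,fy=5,interpolation=cv2.INTER_CUBIC))
E
```

```text
[ 0.48917481  0.28758645 -0.0051411 ] [-0.00182282  0.99980557 -0.01872685  0.00589935] [ 4.21979766 -0.45538686  5.05198485] 0.011277891209119451 19.975
```

View pics/c17.png

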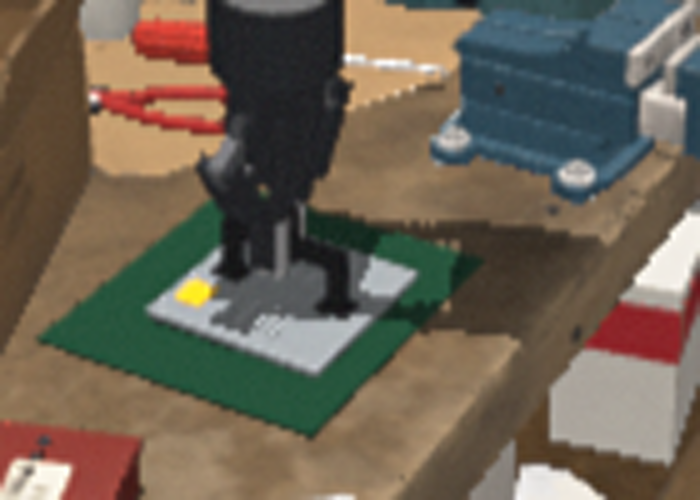

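View pics/w16.png

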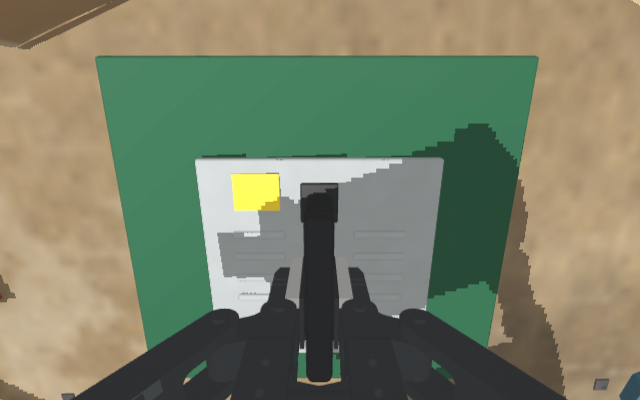

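>>> arm_command(
  series=[
    [[0.001, 0.0, -0.003], 0.0, 0.006],
    [[0.001, 0.0, -0.004], 0.0, 0.006],
    [[0.001, 0.0, -0.004], 0.0, 0.006],
    [[0.001, 0.0, -0.004], 0.0, 0.006],
  ],
)

```text
t: 20.52
eef_pos: [0.4907, 0.2876, -0.0074]
tcp_rot: [-0.002, 1.0, -0.019, 0.006]
ft_force: [-4.9, -4.1, 18.5]
opening: 0.0109
```

```bash
python3 - <<'E'
from h import *
s=ctrl.sense();print(s["eef_pos"],s["tcp_rot"],s["ft_force"],s["opening"],s["t"])
r=grab("scene","s17")
cv2.imwrite("pics/c18.png",cv2.resize(r["pixels"][230:290,270:370,::-1],None,fx=8,fy=8,interpolation=cv2.INTER_CUBIC))
E
```

```text
[ 0.49070215  0.28758063 -0.00742369] [-0.00160988  0.99980699 -0.0186261   0.00603781] [-4.9254012  -4.05409261 18.50233669] 0.010929781825058214 20.525
```

View pics/c18.png

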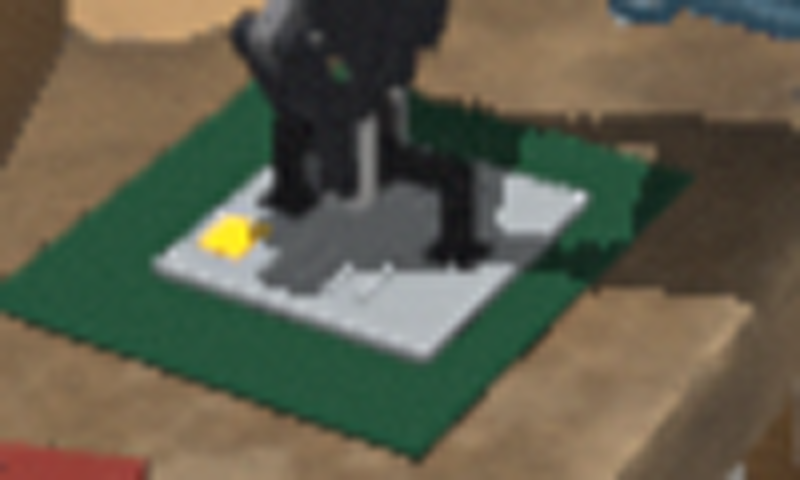

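>>> arm_command(
  series=[
    [[0.0, 0.0, 0.001], 0.0, 0.008],
    [[0.0, 0.0, 0.002], 0.0, 0.02],
    [[0.0, 0.0, 0.002], 0.0, 0.035],
    [[0.0, 0.0, 0.002], 0.0, 0.035],
    [[0.0, 0.0, 0.03], 0.0, 0.035],
    [[0.0, 0.0, 0.07], 0.0, 0.035],
    [[0.0, 0.0, 0.12], 0.0, 0.035],
    [[0.0, 0.0, 0.17], 0.0, 0.035],
    [[0.0, 0.0, 0.17], 0.0, 0.035],
  ],
  grip_force=20,
)

```text
t: 21.7
eef_pos: [0.4939, 0.2888, 0.1679]
tcp_rot: [-0.003, 1.0, -0.019, 0.011]
ft_force: [0.1, -0.0, 0.2]
opening: 0.0349
```

```bash
python3 - <<'E'
from h import *
s=ctrl.sense();print(s["eef_pos"],s["tcp_rot"],s["ft_force"],s["opening"],s["t"])
r=grab("wrist","w18");K,T=r["K"],r["T"]
print(proj([.496,.2864,.009],K,T))
E
```

```text
[0.49394896 0.28881462 0.16786462] [-0.00333901  0.99976464 -0.01854093  0.01075866] [ 0.13036525 -0.0440399   0.18634633] 0.034851528389599665 21.7
[[322.15426469 181.11671434]]
```

View pics/w18.png

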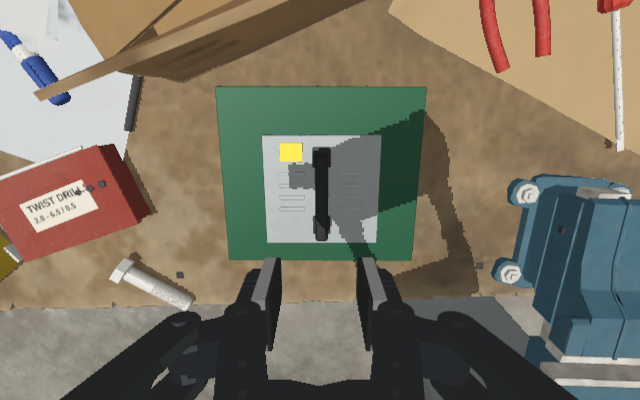

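>>> arm_command(
  series=[
    [[0.0, -0.02, 0.03], 0.0, 0.02],
    [[0.001, -0.06, 0.05], -0.01, 0.01],
    [[0.002, -0.105, 0.05], -0.02, 0.0],
    [[0.003, -0.15, 0.05], -0.03, 0.0],
    [[0.004, -0.2, 0.05], -0.04, 0.0],
    [[0.005, -0.25, 0.05], -0.05, 0.0],
    [[0.006, -0.3, 0.05], -0.06, 0.0],
    [[0.007, -0.35, 0.05], -0.07, 0.0],
    [[0.007, -0.4, 0.05], -0.08, 0.0],
    [[0.007, -0.44, 0.02], -0.083, 0.0],
    [[0.007, -0.465, -0.02], -0.083, 0.0],
    [[0.007, -0.47, -0.05], -0.083, 0.0],
    [[0.007, -0.47, -0.068], -0.083, 0.0],
    [[0.007, -0.47, -0.068], -0.083, 0.0],
    [[0.007, -0.47, -0.068], -0.083, 0.0],
  ],
)

```text
t: 23.62
eef_pos: [0.4999, -0.1818, 0.0978]
tcp_rot: [-0.002, 0.998, -0.06, 0.009]
ft_force: [-0.7, -1.3, 0.4]
opening: -0.0001
```

```bash
python3 - <<'E'
from h import *
s=ctrl.sense();t=s["eef_pos"];print(t,s["tcp_rot"],s["ft_force"],s["opening"],s["t"],s["joint_pos"][0]-s["joint_pos"][5])
r=grab("wrist","w19");K,T=r["K"],r["T"]
q=[.5269,-.1843,-.1182]
S=lambda u,v,n=0:[-.084+.899*u-.438*n, v, .055+.438*u+.899*n]
print(proj(xf(q,[S(.0774,0,-.0155),S(.077-.05,.052,-.005),S(.077+.05,.052,-.005),S(.077+.05,-.052,-.005)]),K,T).round(0), proj(t+[0,0,.03],K,T))
E
```

```text
[ 0.49987289 -0.18182397  0.09778501] [-0.00166309  0.99817614 -0.05966454  0.00904262] [-0.73289433 -1.28715541  0.41382877] -0.00013494013760271701 23.625 -1.6850555503157394
[[318. 202.]
 [242. 267.]
 [209. 139.]
 [426. 139.]] [[319.02835242 272.4439752 ]]
```

View pics/w19.png

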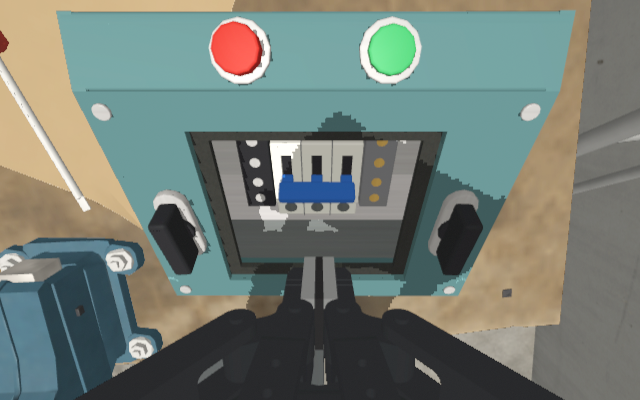

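>>> arm_command(
  series=[
    [[0.0, 0.0, -0.025], 0.0, 0.0],
    [[0.0, 0.0, -0.045], 0.0, 0.0],
    [[0.0, 0.0, -0.053], 0.0, 0.0],
    [[0.0, 0.0, -0.058], 0.0, 0.0],
    [[0.0, 0.0, -0.062], 0.0, 0.0],
    [[0.0, 0.0, -0.062], 0.0, 0.0],
  ],
)

```text
t: 24.42
eef_pos: [0.5003, -0.1821, 0.0364]
tcp_rot: [-0.001, 0.998, -0.06, 0.01]
ft_force: [-0.0, -0.3, 0.3]
opening: -0.0001
```

```bash
python3 - <<'E'
from h import *
s=ctrl.sense();t=s["eef_pos"];print(t,s["tcp_rot"],s["ft_force"],s["opening"],s["t"])
r=grab("wrist","w20")
E
```

```text
[ 0.50030093 -0.18213075  0.03641704] [-0.00134821  0.99817244 -0.05965216  0.00956993] [-0.04438448 -0.31206226  0.25436594] -8.33717178431425e-05 24.425
```

View pics/w20.png

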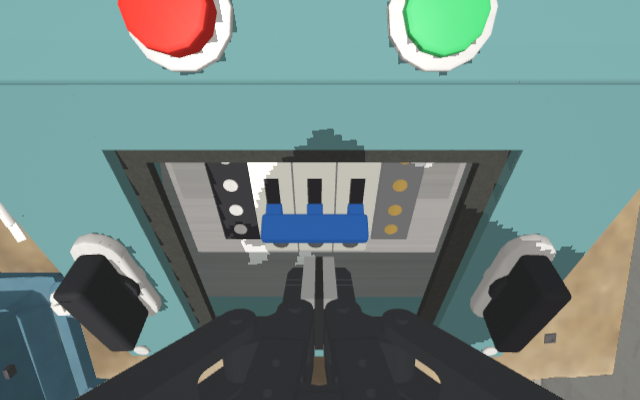

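>>> arm_command(
  series=[
    [[0.004, 0.0, 0.0], 0.0, 0.0],
    [[0.008, -0.001, 0.001], 0.0, 0.0],
    [[0.012, -0.001, 0.003], 0.0, 0.0],
    [[0.015, -0.001, 0.005], 0.0, 0.0],
    [[0.018, -0.002, 0.007], 0.0, 0.0],
    [[0.021, -0.002, 0.009], 0.0, 0.0],
    [[0.024, -0.002, 0.01], 0.0, 0.0],
    [[0.024, -0.002, 0.01], 0.0, 0.0],
  ],
)

```text
t: 25.48
eef_pos: [0.5221, -0.184, 0.0456]
tcp_rot: [-0.002, 0.998, -0.059, 0.007]
ft_force: [-7.8, -1.2, 1.2]
opening: -0.0002
```

```bash
python3 - <<'E'
from h import *
s=ctrl.sense();t=s["eef_pos"];print(t,s["tcp_rot"],s["ft_force"],s["opening"],s["t"])
r=grab("wrist","w21")
E
```

```text
[ 0.52209375 -0.18402701  0.04555464] [-0.00151811  0.99821462 -0.05933218  0.00670538] [-7.82053022 -1.24514549  1.15678517] -0.00019395894585963453 25.475
```

View pics/w21.png

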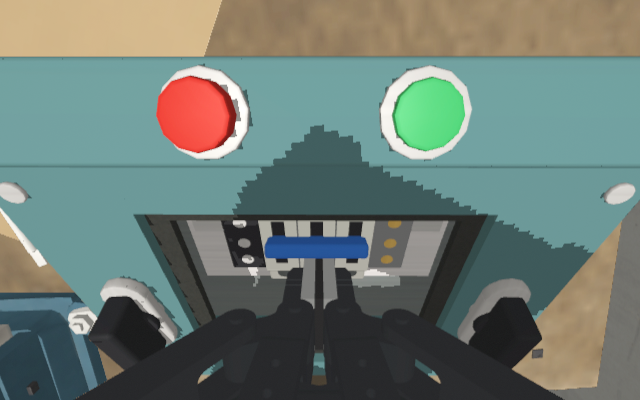

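>>> arm_command(
  series=[
    [[0.003, 0.0, 0.001], 0.0, 0.0],
    [[0.005, 0.0, 0.001], 0.0, 0.0],
    [[0.005, 0.0, 0.001], 0.0, 0.0],
  ],
)

```text
t: 25.9
eef_pos: [0.522, -0.1839, 0.0455]
tcp_rot: [-0.002, 0.998, -0.059, 0.0]
ft_force: [-20.0, -1.2, 10.0]
opening: 0.0003
```

>>> arm_command(
  series=[
    [[-0.004, 0.0, 0.0], 0.0, 0.0],
    [[-0.01, 0.001, 0.0], 0.0, 0.0],
    [[-0.014, 0.001, 0.01], 0.0, 0.0],
    [[-0.014, 0.001, 0.05], 0.0, 0.0],
    [[-0.014, 0.001, 0.1], 0.0, 0.0],
    [[-0.014, 0.001, 0.15], 0.0, 0.0],
    [[-0.014, 0.001, 0.2], 0.0, 0.0],
    [[-0.014, 0.001, 0.2], 0.0, 0.0],
  ],
)

```text
t: 26.9
eef_pos: [0.5108, -0.1845, 0.252]
tcp_rot: [0.001, 0.998, -0.059, 0.006]
ft_force: [-0.5, 0.1, -0.6]
opening: 0.0002
```

```bash
python3 - <<'E'
from h import *
s=ctrl.sense();t=s["eef_pos"];print(t,s["ft_force"],s["t"])
r=grab("wrist","w22");K,T=r["K"],r["T"]
cv2.imwrite("pics/c22.png",cv2.resize(r["pixels"][60:270,200:450,::-1],None,fx=3,fy=2.8,interpolation=cv2.INTER_CUBIC))
q=[.5269,-.1843,-.1182]
S=lambda u,v,n=0:[-.084+.899*u-.438*n, v, .055+.438*u+.899*n]
for a in(0,.85,1.): print(a,((proj(xf(q,[S(.087+.02*np.sin(a-.5),0,-.033+.02*np.cos(a-.5))]),K,T)-[200,60])*[3,2.8]).round(0))
r=grab("scene","s22");r=grab("top","t22")
p=r["pixels"][:,:,::-1]
cv2.imwrite("pics/t22c.png",cv2.resize(p[130:290,220:450],None,fx=3.4,fy=3.4,interpolation=cv2.INTER_CUBIC))
E
```

```text
[ 0.51084543 -0.18447563  0.25202946] [-0.46091919  0.05131167 -0.55955923] 26.9
0 [[350. 308.]]
0.85 [[349. 273.]]
1.0 [[349. 265.]]
```

View pics/c22.png

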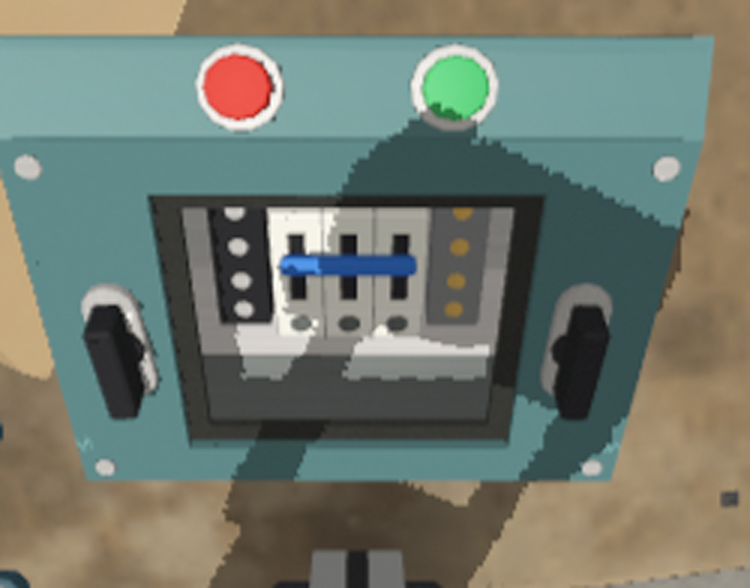

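View pics/t22c.png

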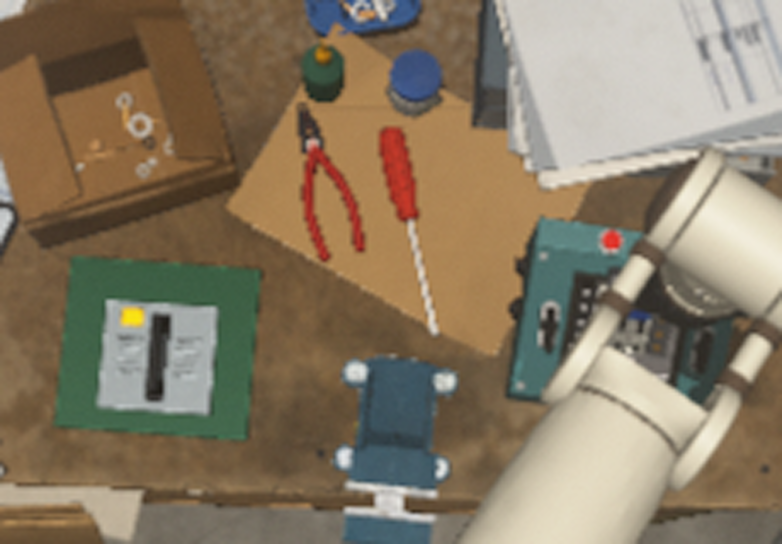

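View pics/s22.png

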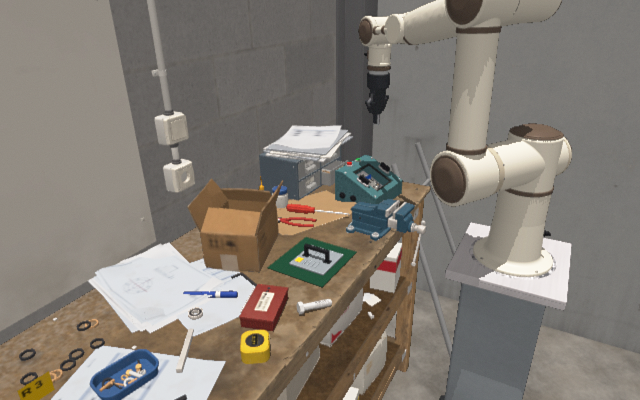

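Toggle edge sits at row 265 in the crop, which is the predicted position for 1.0 rad (0.85 would be row 273). The cover lies flat on the mat, handle up, and both buttons are aside. The bystanders look unmoved and the arm is clear.

```bash
python3 - <<'E'
from cell import ctrl
print(ctrl.job_done())
E
```

```text
the job is handed in; nothing more can be done
None
```

The job is done and handed in at about 27 s of the 67 s allowed. The hand-in gave no verdict, so the results below come from my own last checks.

**What I did:**
- I turned both buttons aside: the left to about +1.6 rad, the right to about −1.6 rad.
- I lifted the cover out along the face's normal, carried it over and pressed it flat on the mat. It only levelled once its front edge touched the mat.
- I pushed the toggle up to its stop, where the force rose to about 20 N with no further movement.

**Last checks:**
- **Cover:** it lies flat on the mat, handle up, about 12 mm from the middle.
- **Buttons:** both are well aside in the last wrist picture.
- **Toggle:** its edge is where it should be at 1.0 rad in the picture.
- **Bystanders:** the screwdriver, pliers, oil bottle and paste jar look unmoved in the top view, and the bolt does in the scene view. I judged this by eye and did not measure it.
- **Arm:** it is clear of everything, about 0.25 m above the bench by the reported TCP height, with the force near zero.

**One disagreement:** the real fingertips sit about 30 mm above the reported TCP. Two cameras showed it, and so did a first try at closing on the left button, where the fingers shut without touching the fin. I allowed for this in every move after that.

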